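Clamp the cheese under the sampling needle

ROBOT

A 7-joint arm with a two-finger parallel gripper is mounted at the origin on the work surface. World frame = base frame: x ahead of the robot, y to its left, z up, the work surface at z = 0. Lengths are in m, angles in rad, forces in N, time in s.
With the tool pointing down it reaches from about 0.425 to 0.875 m from the base axis. Payload 9.9 kg.
Tool frame: the origin (TCP) lies midway between the tips of the shut fingers; the grasp point (between the pads) lies 19 mm behind it; z points along the fingers, y is the direction in which the jaws open and shut (so a half turn about z gives the same grasp; the last joint's range is limited). The gripper opens to 85 mm and grips with 20 to 120 N. Pads are 22 mm wide; open, the fingers measure 114 mm over their backs; the gripper's body (76 mm by 85 mm) begins 54 mm behind the grasp point. The pads swing forward as they close: fully open they stand 13 mm farther back than shut.
Start: joints at [1.204, 0.576, 0.025, 1.437, -0.015, 1.129, -0.057], TCP at [0.188, -0.648, 0.2] pointing down, gripper open.
Joint ranges: [-2.76, 2.76], [-0.34, 2.15], [-1.52, 1.57], [0.19, 2.46], [-1.09, 4.23], [0.17, 1.99], [-2.82, 2.82]. Speed limits (rad/s): [2.22, 2.22, 3.01, 3.01, 3.14, 3.14, 3.14].

INTERFACE

Orientations are given as a rotation vector (axis times angle).
In Python, from cell import robot, viewer gives the robot as it stands.
- The arm moves only by the tool drive_tool, never from a script. Its argument "motion" is a list of rows, each an object of numbers: "hand": the opening, from -1 (shut) to 1 (fully open); "tx", "ty", "tz": the shift along the tool's x, y, z each as a share of 1 m, from -1 to 1; "roll": the turn about the tool's z as a share of pi/4 rad, from -1 to 1. In form: [{"hand": .., "tx": .., "ty": .., "tz": .., "roll": ..}, ...]. A call has 1 to 12 rows; each row is the pose to reach, as a shift and turn from the pose commanded when the call began, along the tool's axes at that moment; what a row does not reach only later rows make up. A row lasts 1/12 s, in which the tool goes at most 41.7 mm and 7.16 degrees, less where a joint would pass 70% of its speed; a pose out of reach is approached as far as the arm can. A call with a number of a shift or a turn outside -1 to 1 is refused whole. A call with a gripper value outside its range is refused whole. The fingers move at their own pace and stop on an object; "force" is the grip in N (left out, the last holds). Time passes only in rows, so rows that repeat a pose let the fingers close. It gives the time, the measured TCP pose, the force and the opening at its end, in the units of the state.
- robot.get_state(): the state, without advancing time (a new reading comes with each control period).
- viewer.read_camera(name): name is "scene" or "top"; returns the picture (420x560x3 uint8, blue, green, red); there is no depth.
- viewer.camera_info(name): a dict with "fovy" (degrees; the focal length in pixels is half the picture's height over the tangent of half this angle, whatever the lens; pixels are square), "cx", "cy" (the principal point, pixels), "k1" (the pictures are not rectified: a ray, as slopes to the right and down, at radius r is drawn at 1 + k1 r^2 times it, then the intrinsics apply), "R" (3x3) and "t" (3): a world point X has camera coordinates R X + t. Camera axes: x right, y down, z forward; pixel columns grow to the right and rows downward; lengths in m; the calibration is good to about 2 mm. A picture is of the moment at which its call begins. camera_info takes no time and is no camera call.
- robot.hand_in(): hands the job in, once; it reports no verdict.
Trained networks look in the newest picture that a camera, given by its name, has taken for a name from the list of things; names that differ only in an ending like _2 or _b are one class to them, and where a whole thing is asked for, a point or a joint stands for the part that bears it (a point fixed in the world has none). Each returns a list of dicts, best first, with "p" (0 to 1); they miss things now and then, are a little off and sometimes report something else, mostly with a low value. They report only what shows in the picture. A call takes as long as a camera call. They do not tell look-alikes from the thing itself.
- viewer.boxes_of(thing, camera): "xyz" ([x, y, z] in m, in world coordinates, good to about 4 mm: the middle of the surface that is visible of it).
- viewer.tip_of(thing, camera): "xyz" ([x, y, z] in m, in world coordinates, good to about 4 mm: a listed point, or the origin of a listed thing).
The state is a dict: "clock": time; "joints": joint angles; "joint_velocities": joint speeds; "joint_efforts": joint torques, N m; "eef_pos": TCP position; "ee_rot": TCP orientation; "ft_force": force on the tool from outside, world axes, zero at the start; "moment": the same for the moment, N m; "finger_gap": opening from 0.0 (shut) to 1.0 (fully open).
Only numpy, scipy, OpenCV 4.12 (cv2) and the standard library are available. Lean on these libraries where they do the work, as an engineer would, in place of code of your own. Each camera call takes 0.05 s, during which the arm holds its last target. There are 200 camera calls.

TASK

Slide the block of hard cheese along the steel plate, without lifting it, until the dimple on its top sits right under the tip of the fixed sampling needle, and leave it there. Then pump the clamp's trigger towards its fixed handle until the sprung pad meets the cheese and is pushed about half-way in (three quarters is too hard and dents the cheese); move the bar and pad only by the trigger. Finish still squeezing the trigger so the grip stays on, and leave the cup, bowl and bottle alone.

Things in the scene. Friction and masses are not known exactly. Their poses are not given: they have to be found in the camera images.
- clamp: Fixed clamping station on a steel plate 8 mm thick. Origin on the counter below the needle; +y: the way the bar advances and the trigger is squeezed; x: the way the cheese slides along the fixed jaw. Along y: fixed jaw, cheese, sprung pad, bar housing (y -178 to -142, 40 wide, 61 mm high), handle, trigger. Plate under the cheese: x -90 to 175, y -70 to 100 mm.
- fixed_jaw (a point): Middle of the fixed jaw's flat working face (25 mm to +y of the needle axis), facing -y, 70 mm long in x (-35 to 35), its top 38 mm above the counter; this point is 23 mm above the counter.
- needle_tip (a point): Tip of the fixed needle, 59 mm above the counter, 6 mm above the cheese's top. Its holder is 14 mm thick; the overhead arm, 18 mm wide in x, underside 105 mm and top 119 mm above the counter, runs from y = -15 to a 22 mm post at y = 80 mm in the station's frame.
- mark (a point): The dark dimple, 10 mm across, at the middle of the cheese's top face. With the cheese flat against the fixed jaw it lies 25 mm from that jaw, so in line with the needle.
- cheese_mid (a point): Centre of the loose block of hard cheese, 170 long (its x) by 50 wide by 45 mm high, about 0.4 kg, flat on the plate (its top 53 mm above the counter). Starts with its mark 45 to 80 mm to the station's +x side of the needle, off the fixed jaw and slightly turned; its +x end, clear of the jaws, can be gripped across or pushed.
- pad_face (a point): Centre of the front face of the sprung pad (50 wide, 32 high), which moves along the station's +y towards the cheese; 31 mm above the counter.
- handle (a point): Centre of the fixed black handle post, 105 mm above the counter, on the station's y axis 165 mm behind (-y of) the needle. 12 mm thick along y, 26 mm wide in x, top 133 mm above the counter. The trigger stands behind it on the same axis.
- trigger_grip (a point): Centre of the black trigger post, 12 mm thick along y, 26 mm wide in x, top 133 mm above the counter; this point is 105 mm above the counter. Released, it stands 40 mm behind (-y of) the handle's centre (52 mm over both), fully squeezed 20 mm (32 mm over both). Squeeze both in a gripper, or push it from behind.
- trigger (a joint): Squeeze in m: 0 released, 0.020 full, straight along the station's +y. A spring of 3 to 6 N returns it. Squeezing drives the bar forward 1:1 through a pawl and 5 mm teeth (up to 5 mm is lost in each stroke until a tooth catches); on release the trigger goes back alone.
- bar (a joint): Advance of the bar in m, 0 (fully back) to 0.095. The free pad's face is 60 mm minus this from the cheese when that lies against the fixed jaw. Friction of 4 N keeps the bar where it is left but holds no clamping force: with the trigger let go it backs off until the pad presses with about 4 N.
- pad (a joint): How far the sprung pad is pushed into its jaw in m: 0 free, 0.012 half-way, 0.024 bottomed. 1 N per mm; above 18 mm the cheese is dented.
- cup: Bystander: white cup, 76 mm across, 70 mm high; origin under its centre.
- bowl: Bystander: steel bowl, 130 mm across, 50 mm high; origin under its centre.
- cruet: Bystander: glass bottle, 56 mm across, 150 mm high; origin under its centre.
Not all that is in view belongs to the job. Of the things that look like the part that bears mark, the smallest one is meant.

How it is judged:
On the way, in this order (a step that is already met when the one before it is completed fails the run):
1. the dimple is under the needle (within 6 mm) and the robot has let go of the cheese (horizontal distance between mark and needle_tip below 0.006 m and contact force between each of the arm, the fingers and cheese below 0.2 N), for 0.2 s.
2. the pad, driven by the trigger, presses on the cheese (value of joint pad above 0.003 m and contact force between pad and cheese above 2 N), for 0.2 s.
At the end, for the whole second after the job is handed in: Fingers still squeeze the trigger (over 2 N, over 2 mm off rest); pad pushed in 7 to 17.5 mm, pressing the cheese with over 5 N; cheese flat and straight (0.06 rad), dimple within 6 mm of the needle's axis, untouched by the robot and at rest (all of step 1 and value of joint pad between 0.007 and 0.0175 m and contact force between pad and cheese above 5 N and contact force between the fingers and trigger above 2 N and value of joint trigger above 0.002 m and angle between the x axis of clamp and the x axis of cheese_mid, either way round below 0.06 rad and height (world z) of mark below 0.056 m and linear speed of cheese below 0.02 m/s); the arm keeps its last pose, push and grip.
It fails at once if the cheese is dented: the pad presses with more than 19 N or is pushed in more than 18.5 mm (contact force between pad and cheese above 19 N or value of joint pad above 0.0185 m).
It fails at once if the robot pushes the bar or pad directly (contact force between any of the fingers, the arm and bar above 1 N).
It fails at once if the cheese is lifted off the plate by more than 15 mm (height (world z) of mark above 0.068 m).
It fails at once if the cup, bowl or bottle is moved or tipped (distance of any of cup, bowl, cruet from where it was at the start of the episode above 0.03 m or angle between cruet's own z axis and vertical above 0.4 rad).
It also fails if it takes over 61 s, if anything falls off the work surface, if the arm or the gripper's body presses on something with over 40 N, if the wrist force passes 120 N, or if a joint passes its speed limit or range.

## Working session

There is one attempt and no reset: what is moved stays moved. The work goes in short steps, Python scripts to look and compute and a tool call to move; the robot and the scene stay as the last step left them, time stands still between calls to the robot, and variables do not carry over. Pictures are saved under pics/ and viewed, about 8 in all and at most 12, crops included, and the job is handed in when it is done.

Besides the shell and the picture viewer there is one more tool, called after "Call:" by a JSON object that holds its "method" and its "body". drive_tool: Moves the arm, as the interface text tells. Shift numbers are shares of 1 m and turn numbers shares of pi/4 rad, none past 1 either way. Its arguments: {"type":"object","properties":{"motion":{"type":"array","items":{"type":"object","properties":{"hand":{"type":"number"},"tx":{"type":"number","minimum":-1,"maximum":1},"ty":{"type":"number","minimum":-1,"maximum":1},"tz":{"type":"number","minimum":-1,"maximum":1},"roll":{"type":"number","minimum":-1,"maximum":1}}}},"force":{"type":"number"}},"required":["motion"]}

```bash
mkdir -p pics; cat > h.py <<'E'
import numpy as np, cv2
from cell import robot, viewer
def snap(cam,name):
    im=np.array(viewer.read_camera(cam)); cv2.imwrite(f'pics/{name}.png',im); return im
def KD(c):
    i=viewer.camera_info(c); f=210/np.tan(np.radians(i['fovy'])/2)
    return np.array([[f,0,i['cx']],[0,f,i['cy']],[0,0,1]]),np.array([i['k1'],0,0,0,0.]),np.array(i['R']),np.array(i['t'])
def proj(c,X):
    K,D,R,t=KD(c); return cv2.projectPoints(np.atleast_2d(np.array(X,float)),cv2.Rodrigues(R)[0],t,K,D)[0].reshape(-1,2)
def unproj(c,px,z):
    K,D,R,t=KD(c); u=cv2.undistortPoints(np.array(px,float).reshape(-1,1,2),K,D).reshape(-1,2)
    o=-R.T@t; d=np.c_[u,np.ones(len(u))]@R
    return o+d*((z-o[2])/d[:,2])[:,None]
E
python3 - <<'E'
from h import *
a=snap('scene','s0');b=snap('top','t0')
cv2.imwrite('pics/both0.png',cv2.resize(np.vstack([a,b]),None,fx=.714,fy=.714))
for c in ('top','scene'):
    print(c,-KD(c)[2].T@KD(c)[3])
    for n in ['fixed_jaw','needle_tip','mark','cheese_mid','pad_face','handle','trigger_grip','clamp','cup','bowl','cruet']:
        r=viewer.tip_of(n,c); print(n,[(np.round(x['xyz'],3).tolist(),round(x['p'],2),proj(c,x['xyz'])[0].astype(int).tolist()) for x in r[:4]])
s=robot.get_state();print(s['clock'],s['eef_pos'],s['ee_rot'],s['finger_gap'])
E
```

```text
top [ 0.45137833 -0.01559122  1.12734234]
fixed_jaw [([0.515, 0.126, 0.021], 0.69, [231, 245])]
needle_tip [([0.482, -0.06, 0.109], 0.24, [296, 256])]
mark [([0.468, 0.379, 0.063], 0.98, [138, 261]), ([0.59, 0.077, 0.051], 0.88, [247, 218]), ([0.454, -0.401, 0.066], 0.6, [419, 266])]
cheese_mid [([0.588, 0.074, 0.032], 0.94, [248, 220]), ([0.47, 0.381, 0.031], 0.94, [142, 261]), ([0.454, -0.4, 0.029], 0.66, [414, 266])]
pad_face [([0.508, 0.104, 0.062], 0.69, [236, 247]), ([0.504, 0.03, 0.028], 0.67, [264, 249])]
handle [([0.484, -0.062, 0.106], 0.97, [297, 255])]
trigger_grip [([0.482, -0.099, 0.1], 0.54, [311, 256])]
clamp [([0.511, 0.101, -0.0], 0.81, [240, 247]), ([0.792, -0.085, 0.006], 0.7, [302, 154])]
cup [([0.681, -0.291, 0.005], 0.55, [371, 190]), ([0.505, 0.102, 0.059], 0.45, [237, 248])]
bowl [([0.791, -0.08, 0.001], 0.94, [301, 155])]
cruet [([0.679, 0.404, 0.001], 0.83, [141, 191])]
scene [1.78166206 0.19261194 1.0551668 ]
fixed_jaw [([0.511, 0.124, 0.024], 0.92, [330, 210])]
needle_tip [([0.507, 0.106, 0.062], 0.87, [325, 199]), ([0.478, -0.102, 0.104], 0.69, [260, 175])]
mark [([0.471, 0.379, 0.062], 0.87, [414, 201]), ([0.454, -0.398, 0.058], 0.71, [174, 174]), ([0.592, 0.077, 0.051], 0.63, [312, 218])]
cheese_mid [([0.591, 0.075, 0.032], 0.94, [311, 222]), ([0.455, -0.396, 0.032], 0.79, [175, 181]), ([0.47, 0.38, 0.029], 0.77, [413, 209]), ([0.509, 0.124, 0.025], 0.6, [330, 209])]
pad_face [([0.495, 0.033, 0.029], 0.59, [301, 202])]
handle [([0.485, -0.062, 0.107], 0.69, [272, 177])]
trigger_grip [([0.478, -0.102, 0.107], 0.71, [260, 175])]
clamp [([0.514, 0.103, 0.002], 0.67, [323, 215])]
cup [([0.682, -0.287, -0.001], 0.6, [187, 237])]
bowl [([0.798, -0.082, -0.001], 0.77, [245, 273])]
cruet [([0.682, 0.411, -0.001], 0.63, [423, 265])]
1.2 [ 0.18836581 -0.64819751  0.2002891 ] [-3.11022917e+00 -4.42772756e-01  8.50901658e-06] 1.0001203050744152
```

View pics/both0.png

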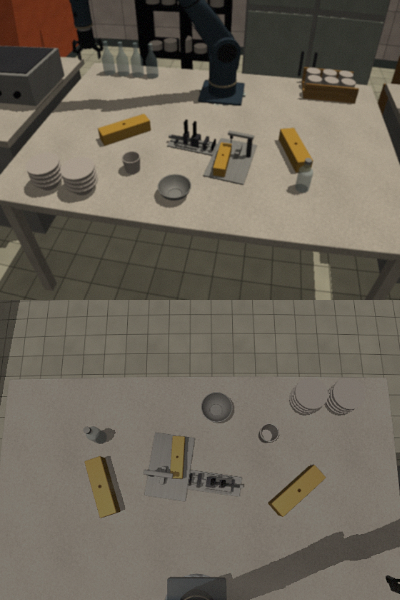

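```bash
python3 - <<'E'
from h import *
a=cv2.imread('pics/t0.png');b=cv2.imread('pics/s0.png')
c1=cv2.resize(a[170:300,190:350],None,fx=5,fy=5,interpolation=cv2.INTER_CUBIC)[:, :800]
cv2.imwrite('pics/c1.png',c1[:600])
hsv=cv2.cvtColor(a,cv2.COLOR_BGR2HSV)
m=cv2.inRange(hsv,(12,110,60),(30,255,255))
n,l,st,ce=cv2.connectedComponentsWithStats(m)
for i in range(1,n):
    if st[i,4]>200:
        pts=np.argwhere(l==i)[:,::-1].astype(np.float32)
        w=unproj('top',pts,.053)[:,:2]
        r=cv2.minAreaRect(w.astype(np.float32)*1000); print(ce[i],r, 'box',cv2.boxPoints(r).round().tolist())
E
```

```text
[248.49445005 219.42583249] ((587.4520263671875, 74.41734313964844), (49.14085388183594, 167.52154541015625), 87.2274169921875) box [[503.0, 54.0], [670.0, 46.0], [672.0, 95.0], [505.0, 103.0]]
[140.36148819 261.67169432] ((470.46734619140625, 378.9615173339844), (234.04995727539062, 69.03089904785156), 18.65278434753418) box [[349.0, 374.0], [371.0, 309.0], [592.0, 384.0], [570.0, 449.0]]
[416.6376673  267.47944551] ((451.8304138183594, -397.6770324707031), (72.78666687011719, 242.01133728027344), 38.99557876586914) box [[347.0, -327.0], [500.0, -515.0], [556.0, -469.0], [404.0, -281.0]]
```

View pics/c1.png

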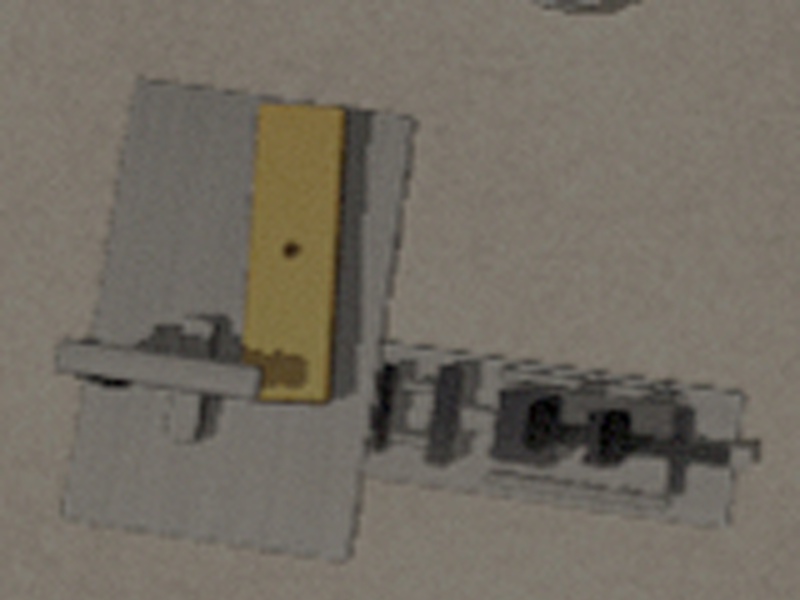

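```bash
cat > st.py <<'E'
from h import *
px=np.array([[140,78],[413,117],[348,560],[63,517]])/5.+[190,170]-.4
W=unproj('top',px,.008)[:,:2]
L=np.array([[175,100],[175,-70],[-90,-70],[-90,100]])/1000.
L=np.r_[L,[[0,-.165],[0,-.205],[0,.025]]]; W=np.r_[W,[[.4845,-.062],[.479,-.1015],[.513,.125]]]
lc,wc=L.mean(0),W.mean(0); A=(L-lc); B=(W-wc)
th=np.arctan2((A[:,0]*B[:,1]-A[:,1]*B[:,0]).sum(),(A*B).sum())
Rs=np.array([[np.cos(th),-np.sin(th)],[np.sin(th),np.cos(th)]]); o=wc-Rs@lc
if __name__=='__main__':
    print(np.degrees(th),o); print(((W-o)@Rs-L).round(4))
    m=unproj('top',np.array([[291,249]])/5.+[190,170]-.4,.053)[0,:2]; print('mark',m,(m-o)@Rs)
    print('grip pt',m+.068*np.array([np.cos(np.radians(-2.77)),np.sin(np.radians(-2.77))]))
    from scipy.spatial.transform import Rotation as R
    M=R.from_rotvec(robot.get_state()['ee_rot']).as_matrix(); print(M.round(3))
E
python3 st.py
```

```text
-8.59028590772269 [0.51017291 0.10053799]
[[-0.0004 -0.0018]
 [-0.      0.0024]
 [ 0.0019  0.0005]
 [ 0.0012 -0.0018]
 [-0.0011  0.0005]
 [-0.0006  0.0006]
 [-0.0009 -0.0004]]
mark [0.58810355 0.07584217] [ 0.08074515 -0.01277845]
grip pt [0.6560241  0.07255595]
[[ 0.96   0.279 -0.   ]
 [ 0.279 -0.96   0.   ]
 [-0.    -0.    -1.   ]]
```

Call:
{"method": "drive_tool", "body": {"motion": [{"hand": 1,"tx": 0.325,"ty": -0.28,"tz": 0,"roll": 0.422},{"hand": 1,"tx": 0.325,"ty": -0.28,"tz": 0,"roll": 0.422},{"hand": 1,"tx": 0.325,"ty": -0.28,"tz": 0,"roll": 0.422},{"hand": 1,"tx": 0.325,"ty": -0.28,"tz": 0,"roll": 0.422},{"hand": 1,"tx": 0.325,"ty": -0.28,"tz": 0,"roll": 0.422},{"hand": 1,"tx": 0.325,"ty": -0.28,"tz": 0,"roll": 0.422},{"hand": 1,"tx": 0.325,"ty": -0.28,"tz": 0,"roll": 0.422},{"hand": 1,"tx": 0.325,"ty": -0.28,"tz": 0,"roll": 0.422},{"hand": 1,"tx": 0.325,"ty": -0.28,"tz": 0,"roll": 0.422},{"hand": 1,"tx": 0.325,"ty": -0.28,"tz": 0,"roll": 0.422},{"hand": 1,"tx": 0.325,"ty": -0.28,"tz": 0,"roll": 0.422},{"hand": 1,"tx": 0.325,"ty": -0.28,"tz": 0,"roll": 0.422}]}}

```text
clock: 2.2
eef_pos: [0.4251, -0.2845, 0.2005]
ee_rot: [-3.14, 0.065, -0.002]
ft_force: [-0.5, -0.8, 0.7]
finger_gap: 0.998
```

```bash
cat > to.py <<'E'
# usage: to.py frame x y z yaw_deg ; frame w(orld) or s(tation)
import sys
from st import *
from scipy.spatial.transform import Rotation as R
s=robot.get_state(); p=np.array(s['eef_pos']); M=R.from_rotvec(s['ee_rot']).as_matrix()
yaw=np.degrees(np.arctan2(M[1,0],M[0,0]))
print('t',round(s['clock'],2),'tcp',p.round(4),'st',((p[:2]-o)@Rs).round(4),'yaw',yaw.round(2),'yaw_st',(yaw-np.degrees(th)).round(2),'F',np.round(s['ft_force'],1),'F_st',(np.array(s['ft_force'])[:2]@Rs).round(1),'gap',round(s['finger_gap']*85,1))
if len(sys.argv)>1:
    x,y,z,w=map(float,sys.argv[2:6]); q=np.array([x,y])
    if sys.argv[1]=='s': q=o+Rs@q; w+=np.degrees(th)
    print('target',q,'shift',(M.T@(np.r_[q,z]-p)).round(4),'roll',round((yaw-w)/45,3))
E
python3 to.py w .656 .0725 .14 -2.8
```

```text
t 2.2 tcp [ 0.4251 -0.2845  0.2005] st [-0.0266 -0.3934] yaw -2.38 yaw_st 6.21 F [-0.5 -0.8  0.7] F_st [-0.4 -0.9] gap 84.8
target [0.656  0.0725] shift [ 0.2158 -0.3661  0.0613] roll 0.009
```

Call:
{"method": "drive_tool", "body": {"motion": [{"hand": 1,"tx": 0.216,"ty": -0.366,"tz": 0.02,"roll": 0.01},{"hand": 1,"tx": 0.216,"ty": -0.366,"tz": 0.02,"roll": 0.01},{"hand": 1,"tx": 0.216,"ty": -0.366,"tz": 0.02,"roll": 0.01},{"hand": 1,"tx": 0.216,"ty": -0.366,"tz": 0.02,"roll": 0.01},{"hand": 1,"tx": 0.216,"ty": -0.366,"tz": 0.02,"roll": 0.01},{"hand": 1,"tx": 0.216,"ty": -0.366,"tz": 0.02,"roll": 0.01},{"hand": 1,"tx": 0.216,"ty": -0.366,"tz": 0.02,"roll": 0.01},{"hand": 1,"tx": 0.216,"ty": -0.366,"tz": 0.02,"roll": 0.01},{"hand": 1,"tx": 0.216,"ty": -0.366,"tz": 0.02,"roll": 0.01},{"hand": 1,"tx": 0.216,"ty": -0.366,"tz": 0.02,"roll": 0.01},{"hand": 1,"tx": 0.216,"ty": -0.366,"tz": 0.06,"roll": 0.01},{"hand": 1,"tx": 0.216,"ty": -0.366,"tz": 0.06,"roll": 0.01}]}}

```text
clock: 3.2
eef_pos: [0.6543, 0.0698, 0.1341]
ee_rot: [-3.14, 0.081, 0.011]
ft_force: [-2.5, -0.5, -2.4]
finger_gap: 0.999
```

```bash
python3 to.py w .656 .0725 .022 -2.8
```

```text
t 3.2 tcp [0.6543 0.0698 0.1341] st [ 0.1471 -0.0088] yaw -2.97 yaw_st 5.63 F [-2.5 -0.5 -2.4] F_st [-2.4 -0.9] gap 84.9
target [0.656  0.0725] shift [ 0.0023 -0.0027  0.1121] roll -0.004
```

Call:
{"method": "drive_tool", "body": {"motion": [{"hand": 1,"tx": 0.002,"ty": -0.002,"tz": 0.04,"roll": 0},{"hand": 1,"tx": 0.002,"ty": -0.002,"tz": 0.08,"roll": 0},{"hand": 1,"tx": 0.002,"ty": -0.002,"tz": 0.1,"roll": 0},{"hand": 1,"tx": 0.002,"ty": -0.002,"tz": 0.11,"roll": 0},{"hand": 1,"tx": 0.002,"ty": -0.002,"tz": 0.11,"roll": 0},{"hand": 1,"tx": 0.002,"ty": -0.002,"tz": 0.11,"roll": 0}]}}

```text
clock: 3.7
eef_pos: [0.6588, 0.0671, 0.0315]
ee_rot: [3.14, -0.091, 0.002]
ft_force: [0.4, -0.7, 0.6]
finger_gap: 1.002
```

```bash
python3 to.py w .656 .0725 .022 -2.8; python3 - <<'E'
from h import *
a=snap('top','t1');b=snap('scene','s1')
cv2.imwrite('pics/c2.png',np.hstack([cv2.resize(a[170:290,190:290],(400,480),interpolation=cv2.INTER_CUBIC),cv2.resize(b[160:280,260:360],(400,480),interpolation=cv2.INTER_CUBIC)]))
E
```

```text
t 3.7 tcp [0.6588 0.0671 0.0315] st [ 0.1519 -0.0108] yaw -3.32 yaw_st 5.27 F [ 0.4 -0.7  0.6] F_st [ 0.5 -0.7] gap 85.1
target [0.656  0.0725] shift [-0.0031 -0.0052  0.0095] roll -0.011
```

View pics/c2.png

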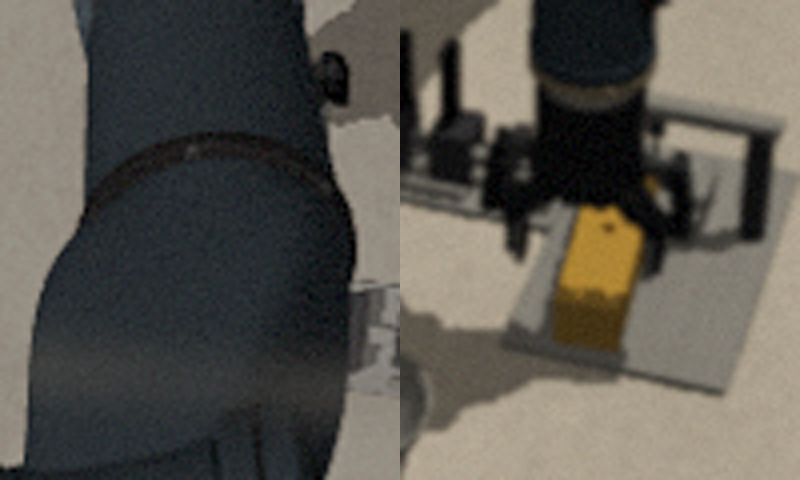

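```bash
python3 to.py; python3 - <<'E'
from h import *
P=proj('scene',[[.656,.0725,.053],[.656,.12,.04],[.656,.02,.04],[.67,.095,.053],[.67,.046,.053],[.656,.0725,.12]]); print(((P-[260,160])*4+[400,0]).round())
print(unproj('scene',np.array([[515-400,240],[655-400,265]])/4+[260,160],.04))
for c in('scene',):
  for n in ('mark','cheese_mid'):print(n,[(np.round(x['xyz'],3),x['p']) for x in viewer.tip_of(n,c)])
E
```

```text
t 3.8 tcp [0.6596 0.0678 0.0326] st [ 0.1526 -0.01  ] yaw -3.28 yaw_st 5.31 F [-0.3 -0.2  0.3] F_st [-0.3 -0.3] gap 84.5
[[592. 288.]
 [657. 308.]
 [519. 293.]
 [620. 304.]
 [552. 296.]
 [595. 216.]]
[[0.59803155 0.0073593  0.04      ]
 [0.60870941 0.1135733  0.04      ]]
mark [(array([ 0.457, -0.401,  0.056]), 0.9), (array([0.471, 0.378, 0.063]), 0.81), (array([0.591, 0.077, 0.052]), 0.8)]
cheese_mid [(array([0.588, 0.075, 0.032]), 0.79), (array([ 0.455, -0.398,  0.031]), 0.78), (array([0.47 , 0.38 , 0.028]), 0.66)]
```

```bash
python3 - <<'E'
from h import *
b=snap('scene','s2'); a=cv2.imread('pics/s0.png')
def ov(im,x0,y0,w,h,f,pts):
    c=cv2.resize(im[y0:y0+h,x0:x0+w],None,fx=f,fy=f,interpolation=cv2.INTER_CUBIC)
    c=cv2.convertScaleAbs(c,alpha=1.8,beta=15)
    for p,k in pts:
        u=(proj('scene',p)[0]-[x0,y0]+.5)*f
        cv2.circle(c,tuple(int(v) for v in u),3,k,-1)
    return c
s=robot.get_state();x,y,z=s['eef_pos'];G=(0,255,0);Rd=(0,0,255)
pts=[([x,y,z],G),([x,y,z+.073],G),([x,y,z+.15],G),([x,y+.05,z+.013],Rd),([x,y-.05,z+.013],Rd)]
l=ov(b,250,120,110,140,4,pts)
r=ov(a,80,20,70,112,5,[([.188,-.648,.2],G),([.188,-.648,.273],G),([.188-.014,-.648+.048,.213],Rd),([.188+.014,-.648-.048,.213],Rd)])
cv2.imwrite('pics/c3.png',np.hstack([l,r]))
print(viewer.camera_info('scene'))
E
```

```text
{'fovy': 43.549264642424056, 'cx': 280.29583464417794, 'cy': 209.65488956266248, 'k1': -0.12509813018632418, 'R': array([[-0.17290004,  0.98493477, -0.00301285],
       [ 0.62227367,  0.10686471, -0.77547109],
       [-0.76346647, -0.1359538 , -0.63137588]]), 't': array([ 0.1215183 , -0.31101345,  2.05263245])}
```

View pics/c3.png

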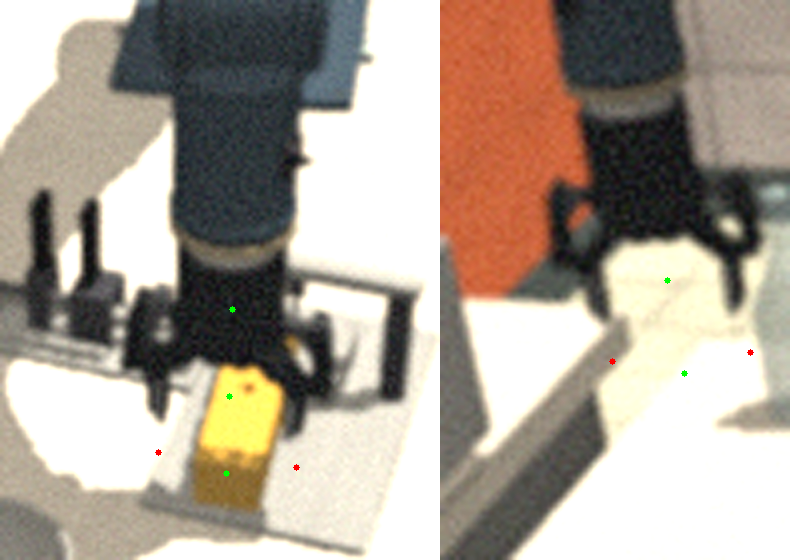

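```bash
python3 - <<'E'
from h import *
a=cv2.imread('pics/t0.png')
x0,y0,f=440,330,6
c=cv2.convertScaleAbs(cv2.resize(a[y0:y0+90,x0:],None,fx=f,fy=f,interpolation=cv2.INTER_CUBIC),alpha=2,beta=20)
for p,k in [([.188,-.648,.2],(0,255,0)),([.188,-.648,.273],(0,255,0)),([.188-.014,-.648+.048,.213],(0,0,255)),([.188+.014,-.648-.048,.213],(0,0,255))]:
    u=(proj('top',p)[0]-[x0,y0]+.5)*f; print(u); cv2.circle(c,tuple(int(v) for v in u),4,k,-1)
cv2.imwrite('pics/c4.png',c)
# candidate: scene tip rays
for z in (.2,.213,.25): print(z,unproj('scene',[[112,83.6],[139,81.6]],z))
print(viewer.camera_info('top'))
print(robot.get_state()['joints'])
E
```

```text
[645.51282693 291.9218604 ]
[778.39454014 345.5701915 ]
[552.49273973 342.18288564]
[781.14404931 259.70118702]
0.2 [[ 0.11334821 -0.74733312  0.2       ]
 [ 0.0837741  -0.64959723  0.2       ]]
0.213 [[ 0.13870944 -0.73304435  0.213     ]
 [ 0.1095849  -0.63679421  0.213     ]]
0.25 [[ 0.21089139 -0.6923763   0.25      ]
 [ 0.18304642 -0.60035484  0.25      ]]
{'fovy': 57.587023089119995, 'cx': 276.0389028943584, 'cy': 210.24571693149323, 'k1': -0.0509877859376492, 'R': array([[-6.17335104e-04, -9.99943473e-01, -1.06146034e-02],
       [-9.88711995e-01,  2.20068994e-03, -1.49812373e-01],
       [ 1.49827264e-01,  1.04023013e-02, -9.88657465e-01]]), 't': array([-0.0033454 ,  0.61520731,  1.04708882])}
[-0.15806178  0.72361684 -0.02706711  1.65257498  0.02605291  0.76314475
 -1.82466991]
```

View pics/c4.png

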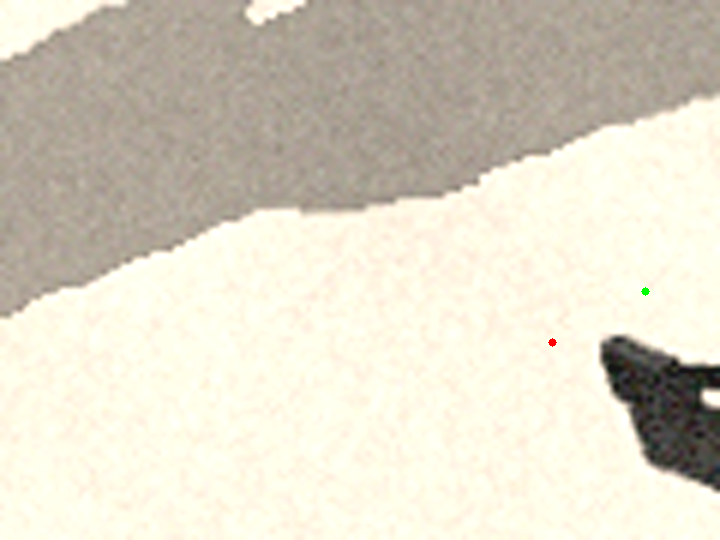

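```bash
python3 - <<'E'
from h import *
def tri(p1,p2):
    def P(c):
        K,D,R,t=KD(c); return np.c_[R,t],K,D
    A,K1,D1=P('scene');B,K2,D2=P('top')
    u=cv2.undistortPoints(np.array([[p1]],float),K1,D1).reshape(2,1);v=cv2.undistortPoints(np.array([[p2]],float),K2,D2).reshape(2,1)
    X=cv2.triangulatePoints(A,B,u,v); return (X[:3]/X[3]).ravel()
X=tri([139,81.6],[540.8,388.3]);print(X,proj('scene',X),proj('top',X))
for z in (.045,.07,.08,.09): print(z,unproj('scene',[[290,223.75],[323.25,228]],z).round(3).tolist())
print(proj('scene',[0,0,0]),proj('top',[0,0,0]))
E
```

```text
[ 0.18049721 -0.60024927  0.24815249] [[139.38207229  81.76618702]] [[541.38153864 388.10874767]]
0.045 [[0.62, 0.015, 0.045], [0.622, 0.113, 0.045]]
0.07 [[0.649, 0.019, 0.07], [0.651, 0.115, 0.07]]
0.08 [[0.66, 0.021, 0.08], [0.663, 0.116, 0.08]]
0.09 [[0.672, 0.023, 0.09], [0.674, 0.117, 0.09]]
[[311.31560718 130.26301051]] [[274.83962817 430.78829675]]
```

Call:
{"method": "drive_tool", "body": {"motion": [{"hand": 1,"tx": -0.002,"ty": -0.004,"tz": 0.01,"roll": -0.011},{"hand": 1,"tx": -0.002,"ty": -0.004,"tz": 0.02,"roll": -0.011},{"hand": 1,"tx": -0.002,"ty": -0.004,"tz": 0.03,"roll": -0.011},{"hand": 1,"tx": -0.002,"ty": -0.004,"tz": 0.036,"roll": -0.011},{"hand": 1,"tx": -0.002,"ty": -0.004,"tz": 0.036,"roll": -0.011}]}}

```text
clock: 4.37
eef_pos: [0.6547, 0.0723, -0.0081]
ee_rot: [3.14, -0.075, -0.005]
ft_force: [-0.8, 0.4, -0.5]
finger_gap: 1.0
```

```bash
python3 to.py; python3 - <<'E'
from h import *
b=snap('scene','s3')
x0,y0,f=270,170,6
c=cv2.convertScaleAbs(cv2.resize(b[y0:y0+90,x0:x0+90],None,fx=f,fy=f,interpolation=cv2.INTER_CUBIC),alpha=1.8,beta=15)
cv2.imwrite('pics/c5.png',c)
E
```

```text
t 4.37 tcp [ 0.6547  0.0723 -0.0081] st [ 0.1472 -0.0064] yaw -2.73 yaw_st 5.86 F [-0.8  0.4 -0.5] F_st [-0.8  0.3] gap 85.0
```

View pics/c5.png

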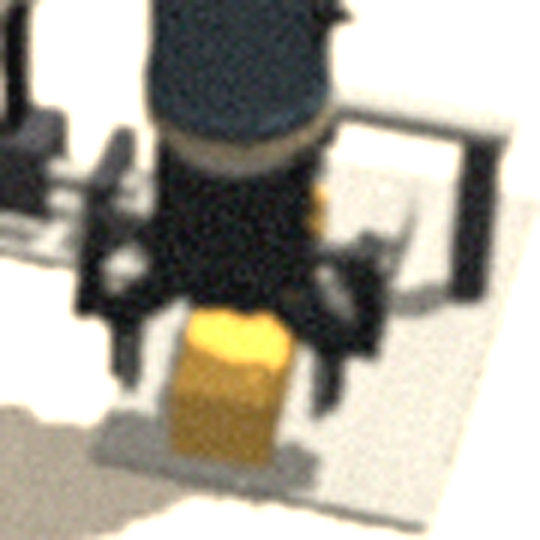

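Call:
{"method": "drive_tool", "body": {"motion": [{"hand": 1,"tx": 0.001,"ty": 0,"tz": 0.007,"roll": 0},{"hand": 0.2,"tx": 0.001,"ty": 0,"tz": 0.007,"roll": 0},{"hand": 0.0,"tx": 0.001,"ty": 0,"tz": 0.007,"roll": 0},{"hand": 0.0,"tx": 0.001,"ty": 0,"tz": 0.007,"roll": 0},{"hand": 0.0,"tx": 0.001,"ty": 0,"tz": 0.007,"roll": 0},{"hand": 0.0,"tx": 0.001,"ty": 0,"tz": 0.007,"roll": 0},{"hand": 0.0,"tx": 0.001,"ty": 0,"tz": 0.007,"roll": 0},{"hand": 0.0,"tx": 0.001,"ty": 0,"tz": 0.007,"roll": 0}], "force": 30}}

```text
clock: 5.08
eef_pos: [0.6575, 0.0724, -0.0123]
ee_rot: [-3.141, 0.075, -0.001]
ft_force: [-0.5, 0.3, 2.7]
finger_gap: 0.583
```

```bash
python3 to.py; python3 to.py; python3 -c "
from h import *
snap('scene','s4')
for n in ('mark','cheese_mid'):print(n,[(np.round(x['xyz'],3),x['p']) for x in viewer.tip_of(n,'scene')])"; python3 to.py
```

```text
t 5.08 tcp [ 0.6575  0.0724 -0.0123] st [ 0.1499 -0.0058] yaw -2.74 yaw_st 5.85 F [-0.5  0.3  2.7] F_st [-0.5  0.3] gap 49.6
t 5.08 tcp [ 0.6575  0.0724 -0.0123] st [ 0.1499 -0.0058] yaw -2.74 yaw_st 5.85 F [-0.5  0.3  2.7] F_st [-0.5  0.3] gap 49.6
mark [(array([0.469, 0.377, 0.068]), 0.92), (array([0.589, 0.074, 0.052]), 0.83), (array([ 0.454, -0.399,  0.058]), 0.75)]
cheese_mid [(array([ 0.457, -0.399,  0.032]), 0.9), (array([0.589, 0.076, 0.032]), 0.8), (array([0.47 , 0.38 , 0.027]), 0.78)]
t 5.23 tcp [ 0.6575  0.0725 -0.0123] st [ 0.1498 -0.0057] yaw -2.74 yaw_st 5.85 F [0.7 0.  3.9] F_st [0.7 0.1] gap 49.4
```

```bash
python3 to.py s .15 -.004 -.0123 0;python3 to.py s .069 .000 -.0123 0
```

```text
t 5.23 tcp [ 0.6575  0.0725 -0.0123] st [ 0.1498 -0.0057] yaw -2.74 yaw_st 5.85 F [0.7 0.  3.9] F_st [0.7 0.1] gap 49.4
target [0.6578927 0.0741777] shift [ 0.0003 -0.0017 -0.    ] roll 0.13
t 5.23 tcp [ 0.6575  0.0725 -0.0123] st [ 0.1498 -0.0057] yaw -2.74 yaw_st 5.85 F [0.7 0.  3.9] F_st [0.7 0.1] gap 49.4
target [0.57839885 0.09023162] shift [-0.0798 -0.0139 -0.0001] roll 0.13
```

Call:
{"method": "drive_tool", "body": {"motion": [{"hand": 0,"tx": 0,"ty": 0,"tz": 0,"roll": 0.06},{"hand": 0,"tx": 0,"ty": 0,"tz": 0,"roll": 0.13},{"hand": 0,"tx": -0.01,"ty": -0.001,"tz": 0,"roll": 0.13},{"hand": 0,"tx": -0.022,"ty": -0.003,"tz": 0,"roll": 0.13},{"hand": 0,"tx": -0.034,"ty": -0.005,"tz": 0,"roll": 0.13},{"hand": 0,"tx": -0.046,"ty": -0.007,"tz": 0,"roll": 0.13},{"hand": 0,"tx": -0.058,"ty": -0.009,"tz": 0,"roll": 0.13},{"hand": 0,"tx": -0.068,"ty": -0.011,"tz": 0,"roll": 0.13},{"hand": 0,"tx": -0.076,"ty": -0.012,"tz": 0,"roll": 0.13},{"hand": 0,"tx": -0.08,"ty": -0.013,"tz": 0,"roll": 0.13},{"hand": 0,"tx": -0.08,"ty": -0.013,"tz": 0,"roll": 0.13},{"hand": 0,"tx": -0.08,"ty": -0.013,"tz": 0,"roll": 0.13}]}}

```text
clock: 6.23
eef_pos: [0.5773, 0.0894, -0.0124]
ee_rot: [3.133, -0.235, -0.002]
ft_force: [-3.9, -0.0, 8.4]
finger_gap: 0.584
```

```bash
python3 to.py; python3 - <<'E'
from st import *
b=snap('scene','s5')
for n in ('mark','cheese_mid','needle_tip','fixed_jaw'):print(n,[(np.round(x['xyz'],3),((np.array(x['xyz'][:2])-o)@Rs).round(3),x['p']) for x in viewer.tip_of(n,'scene')])
x0,y0,f=270,160,6
c=cv2.convertScaleAbs(cv2.resize(b[y0:y0+90,x0:x0+100],None,fx=f,fy=f,interpolation=cv2.INTER_CUBIC),alpha=1.8,beta=15)
cv2.imwrite('pics/c6.png',c)
E
```

```text
t 6.23 tcp [ 0.5773  0.0894 -0.0124] st [ 0.068 -0.001] yaw -8.58 yaw_st 0.01 F [-3.9 -0.   8.4] F_st [-3.8 -0.6] gap 49.6
mark [(array([0.507, 0.1  , 0.05 ]), array([-0.003, -0.001]), 0.69), (array([0.469, 0.374, 0.061]), array([-0.081,  0.264]), 0.65), (array([ 0.455, -0.398,  0.058]), array([ 0.02 , -0.501]), 0.62)]
cheese_mid [(array([0.469, 0.38 , 0.032]), array([-0.083,  0.27 ]), 0.92), (array([0.511, 0.1  , 0.032]), array([ 0.001, -0.001]), 0.84), (array([ 0.454, -0.403,  0.03 ]), array([ 0.019, -0.506]), 0.72)]
needle_tip [(array([0.51 , 0.107, 0.06 ]), array([-0.001,  0.007]), 0.75)]
fixed_jaw [(array([0.514, 0.124, 0.021]), array([0.   , 0.024]), 0.85)]
```

View pics/c6.png

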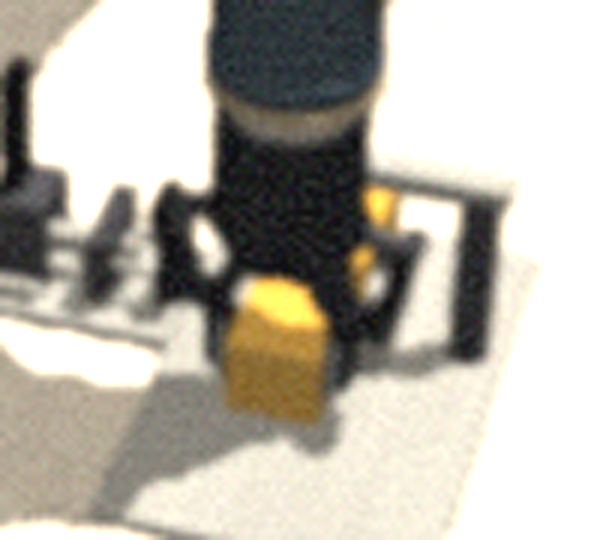

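Call:
{"method": "drive_tool", "body": {"motion": [{"hand": 0,"tx": 0.001,"ty": -0.001,"tz": 0,"roll": 0},{"hand": 0,"tx": 0.001,"ty": -0.002,"tz": 0,"roll": 0},{"hand": 0,"tx": 0.001,"ty": -0.003,"tz": 0,"roll": 0},{"hand": 0,"tx": 0.001,"ty": -0.003,"tz": 0,"roll": 0}]}}

```text
clock: 6.82
eef_pos: [0.5772, 0.0894, -0.0124]
ee_rot: [3.129, -0.237, -0.006]
ft_force: [-7.5, -6.7, 15.8]
finger_gap: 0.581
```

```bash
python3 to.py
```

```text
t 6.82 tcp [ 0.5772  0.0894 -0.0124] st [ 0.0679 -0.001 ] yaw -8.67 yaw_st -0.08 F [-7.5 -6.7 15.8] F_st [-6.4 -7.8] gap 49.4
```

Call:
{"method": "drive_tool", "body": {"motion": [{"hand": 0.9,"tx": 0,"ty": 0.001,"tz": 0,"roll": 0},{"hand": 0.9,"tx": 0,"ty": 0.002,"tz": 0,"roll": 0},{"hand": 0.9,"tx": 0,"ty": 0.002,"tz": 0,"roll": 0},{"hand": 0.9,"tx": 0,"ty": 0.002,"tz": 0,"roll": 0},{"hand": 0.9,"tx": 0,"ty": 0.002,"tz": 0,"roll": 0},{"hand": 0.9,"tx": 0,"ty": 0.002,"tz": -0.02,"roll": 0},{"hand": 0.9,"tx": 0.0,"ty": 0.002,"tz": -0.06,"roll": 0},{"hand": 0.9,"tx": 0.0,"ty": 0.002,"tz": -0.1,"roll": 0},{"hand": 0.9,"tx": 0,"ty": 0.002,"tz": -0.14,"roll": 0},{"hand": 0.9,"tx": 0,"ty": 0.002,"tz": -0.18,"roll": 0},{"hand": 0.9,"tx": 0,"ty": 0.002,"tz": -0.19,"roll": 0}]}}

```text
clock: 7.73
eef_pos: [0.5818, 0.0906, 0.1837]
ee_rot: [-3.13, 0.235, -0.013]
ft_force: [0.5, -0.7, 0.1]
finger_gap: 0.951
```

```bash
python3 to.py s .0 -.26 .2 0
```

```text
t 7.73 tcp [0.5818 0.0906 0.1837] st [0.0723 0.0009] yaw -8.6 yaw_st -0.01 F [ 0.5 -0.7  0.1] F_st [ 0.6 -0.7] gap 80.8
target [ 0.47133731 -0.15654526] shift [-0.0721  0.2609 -0.0177] roll -0.0
```

Call:
{"method": "drive_tool", "body": {"motion": [{"hand": -1,"tx": -0.072,"ty": 0.26,"tz": -0.018,"roll": 0},{"hand": -1,"tx": -0.072,"ty": 0.26,"tz": -0.018,"roll": 0},{"hand": -1,"tx": -0.072,"ty": 0.26,"tz": -0.018,"roll": 0},{"hand": -1,"tx": -0.072,"ty": 0.26,"tz": -0.018,"roll": 0},{"hand": -1,"tx": -0.072,"ty": 0.26,"tz": -0.018,"roll": 0},{"hand": -1,"tx": -0.072,"ty": 0.26,"tz": -0.018,"roll": 0},{"hand": -1,"tx": -0.072,"ty": 0.26,"tz": -0.018,"roll": 0},{"hand": -1,"tx": -0.072,"ty": 0.26,"tz": -0.018,"roll": 0},{"hand": -1,"tx": -0.072,"ty": 0.26,"tz": -0.018,"roll": 0},{"hand": -1,"tx": -0.072,"ty": 0.26,"tz": -0.018,"roll": 0}], "force": 80}}

```text
clock: 8.57
eef_pos: [0.4695, -0.1553, 0.1952]
ee_rot: [-3.132, 0.234, -0.0]
ft_force: [0.1, -0.0, -0.6]
finger_gap: -0.001
```

```bash
python3 to.py s 0 -.255 .068 0; python3 - <<'E'
from st import *
b=snap('scene','s6');a=snap('top','t6')
for c in ('scene','top'):
  for n in ('mark','cheese_mid','needle_tip','pad_face','trigger_grip'):print(c,n,[(np.round(x['xyz'],3),((np.array(x['xyz'][:2])-o)@Rs).round(3),x['p']) for x in viewer.tip_of(n,c) if abs(x['xyz'][1])<.3])
def cr(im,x0,y0):return cv2.convertScaleAbs(cv2.resize(im[y0:y0+120,x0:x0+80],None,fx=5,fy=5,interpolation=cv2.INTER_CUBIC),alpha=1.5)
cv2.imwrite('pics/c7.png',np.hstack([cr(b,270,130),cr(a,210,180)]))
hsv=cv2.cvtColor(a,cv2.COLOR_BGR2HSV)
n,l,st,ce=cv2.connectedComponentsWithStats(cv2.inRange(hsv,(12,110,60),(30,255,255)))
for i in range(1,n):
    if st[i,4]>200:
        w=unproj('top',np.argwhere(l==i)[:,::-1].astype(float),.053)[:,:2]
        print(cv2.minAreaRect((((w-o)@Rs)*1000).astype(np.float32)))
E
```

```text
t 8.57 tcp [ 0.4695 -0.1553  0.1952] st [-0.002  -0.2591] yaw -8.54 yaw_st 0.05 F [ 0.1 -0.  -0.6] F_st [0.1 0. ] gap -0.1
target [ 0.47208415 -0.15160135] shift [ 0.002  -0.004   0.1272] roll 0.001
scene mark [(array([0.511, 0.098, 0.051]), array([ 0.001, -0.002]), 0.82)]
scene cheese_mid [(array([0.508, 0.099, 0.053]), array([-0.002, -0.002]), 0.34)]
scene needle_tip [(array([0.508, 0.107, 0.061]), array([-0.003,  0.006]), 0.84)]
scene pad_face [(array([0.513, 0.125, 0.024]), array([-0.001,  0.025]), 0.65), (array([0.499, 0.028, 0.032]), array([-0.   , -0.073]), 0.56)]
scene trigger_grip []
top mark [(array([0.51 , 0.1  , 0.054]), array([-0.   , -0.001]), 0.94)]
top cheese_mid [(array([0.512, 0.097, 0.033]), array([ 0.003, -0.003]), 0.79)]
top needle_tip [(array([0.505, 0.106, 0.059]), array([-0.006,  0.005]), 0.93), (array([ 0.51 ,  0.102, -0.   ]), array([-0.001,  0.001]), 0.74)]
top pad_face [(array([0.501, 0.026, 0.029]), array([ 0.002, -0.075]), 0.42)]
top trigger_grip [(array([ 0.482, -0.101,  0.104]), array([ 0.002, -0.203]), 0.39)]
((-77.73788452148438, 263.1883544921875), (233.9318084716797, 82.2826919555664), 27.258420944213867)
((25.99972915649414, -2.4367294311523438), (50.6643180847168, 114.1950454711914), 89.6250228881836)
((68.11402893066406, -546.0016479492188), (68.6794662475586, 105.95442962646484), 49.10614776611328)
```

View pics/c7.png

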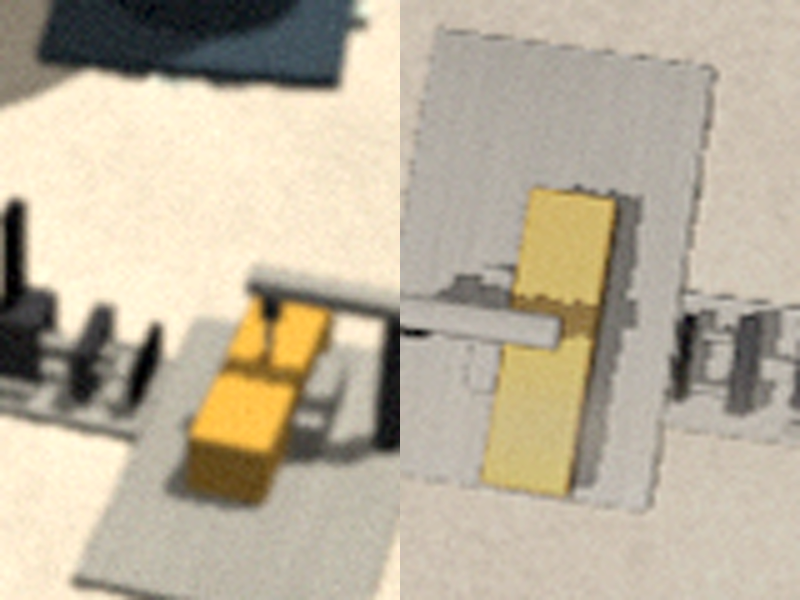

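```bash
python3 - <<'E'
from st import *
S=lambda w:((w[:,:2]-o)@Rs*1000).round(1).tolist()
print('-x end corners',S(unproj('top',np.array([[83,480],[170,495]])/5+[209.6,179.6],.053)))
print('+x end corners',S(unproj('top',np.array([[133,187],[215,198]])/5+[209.6,179.6],.053)))
print('needle scene',S(unproj('scene',np.array([[268,362]])/5+[269.6,129.6],.059)))
E
```

```text
-x end corners [[-83.8, 21.7], [-84.6, -27.6]]
+x end corners [[82.7, 21.0], [83.3, -26.2]]
needle scene [[8.0, 1.7]]
```

Call:
{"method": "drive_tool", "body": {"motion": [{"hand": -1,"tx": 0.002,"ty": -0.004,"tz": 0.04,"roll": 0},{"hand": -1,"tx": 0.002,"ty": -0.004,"tz": 0.08,"roll": 0},{"hand": -1,"tx": 0.002,"ty": -0.004,"tz": 0.11,"roll": 0},{"hand": -1,"tx": 0.002,"ty": -0.004,"tz": 0.127,"roll": 0},{"hand": -1,"tx": 0.002,"ty": -0.004,"tz": 0.127,"roll": 0},{"hand": -1,"tx": 0.002,"ty": -0.004,"tz": 0.127,"roll": 0}]}}

```text
clock: 9.67
eef_pos: [0.4712, -0.1526, 0.068]
ee_rot: [-3.132, 0.236, 0.003]
ft_force: [-0.9, -0.2, 0.7]
finger_gap: 0.0
```

```bash
python3 to.py s 0 -.226 .068 0
```

```text
t 9.67 tcp [ 0.4712 -0.1526  0.068 ] st [-0.0007 -0.2561] yaw -8.6 yaw_st -0.01 F [-0.9 -0.2  0.7] F_st [-0.9 -0.3] gap 0.0
target [ 0.47641581 -0.12292668] shift [ 0.0007 -0.0301  0.    ] roll -0.0
```

Call:
{"method": "drive_tool", "body": {"motion": [{"hand": -1,"tx": 0.001,"ty": -0.02,"tz": 0,"roll": 0},{"hand": -1,"tx": 0.001,"ty": -0.028,"tz": 0,"roll": 0},{"hand": -1,"tx": 0.001,"ty": -0.028,"tz": 0,"roll": 0},{"hand": -1,"tx": 0.001,"ty": -0.028,"tz": 0,"roll": 0},{"hand": -1,"tx": 0.001,"ty": -0.028,"tz": 0,"roll": 0}]}}

```text
clock: 10.08
eef_pos: [0.4771, -0.1258, 0.0691]
ee_rot: [3.132, -0.235, 0.002]
ft_force: [-0.2, -0.3, 0.6]
finger_gap: 0.005
```

```bash
python3 to.py
```

```text
t 10.08 tcp [ 0.4771 -0.1258  0.0691] st [ 0.0011 -0.2287] yaw -8.59 yaw_st -0.0 F [-0.2 -0.3  0.6] F_st [-0.2 -0.3] gap 0.4
```

Call:
{"method": "drive_tool", "body": {"motion": [{"hand": -1,"tx": 0,"ty": -0.008,"tz": 0,"roll": 0},{"hand": -1,"tx": 0,"ty": -0.012,"tz": 0,"roll": 0},{"hand": -1,"tx": 0,"ty": -0.012,"tz": 0,"roll": 0},{"hand": -1,"tx": 0,"ty": -0.012,"tz": 0,"roll": 0}]}}

```text
clock: 10.42
eef_pos: [0.4785, -0.1143, 0.0687]
ee_rot: [3.131, -0.237, 0.001]
ft_force: [-2.3, -5.4, 4.6]
finger_gap: -0.002
```

```bash
python3 to.py; python3 - <<'E'
from st import *
snap('top','t7')
for c in ('top',):
  for n in ('pad_face','trigger_grip','handle'):print(c,n,[(np.round(x['xyz'],3),((np.array(x['xyz'][:2])-o)@Rs).round(3),x['p']) for x in viewer.tip_of(n,c) if abs(x['xyz'][1])<.3])
E
```

```text
t 10.42 tcp [ 0.4785 -0.1143  0.0687] st [ 0.0008 -0.2171] yaw -8.66 yaw_st -0.07 F [-2.3 -5.4  4.6] F_st [-1.5 -5.7] gap -0.2
top pad_face [(array([0.502, 0.031, 0.031]), array([ 0.002, -0.07 ]), 0.64)]
top trigger_grip []
top handle [(array([ 0.484, -0.059,  0.107]), array([-0.002, -0.162]), 0.97)]
```

Call:
{"method": "drive_tool", "body": {"motion": [{"hand": -1,"tx": 0,"ty": -0.004,"tz": 0,"roll": 0},{"hand": -1,"tx": 0,"ty": -0.008,"tz": 0,"roll": 0},{"hand": -1,"tx": 0,"ty": -0.008,"tz": 0,"roll": 0},{"hand": -1,"tx": 0,"ty": -0.008,"tz": 0,"roll": 0}]}}

```text
clock: 10.95
eef_pos: [0.4796, -0.1069, 0.0687]
ee_rot: [3.131, -0.238, 0.001]
ft_force: [-2.2, -6.0, 5.0]
finger_gap: 0.002
```

```bash
python3 to.py
```

```text
t 10.95 tcp [ 0.4796 -0.1069  0.0687] st [ 0.0008 -0.2096] yaw -8.69 yaw_st -0.1 F [-2.2 -6.   5. ] F_st [-1.3 -6.3] gap 0.2
```

Call:
{"method": "drive_tool", "body": {"motion": [{"hand": -1,"tx": 0,"ty": -0.004,"tz": 0,"roll": 0},{"hand": -1,"tx": 0,"ty": -0.004,"tz": 0,"roll": 0},{"hand": -1,"tx": 0,"ty": -0.004,"tz": 0,"roll": 0}]}}

```text
clock: 11.2
eef_pos: [0.4802, -0.1032, 0.0687]
ee_rot: [3.131, -0.238, 0.001]
ft_force: [-1.8, -8.2, 6.0]
finger_gap: 0.003
```

```bash
python3 to.py; python3 - <<'E'
from st import *
snap('top','t8'); snap('scene','s8')
for c in ('top','scene'):
  for n in ('pad_face','trigger_grip'):print(c,n,[(np.round(x['xyz'],3),((np.array(x['xyz'][:2])-o)@Rs).round(3),x['p']) for x in viewer.tip_of(n,c) if abs(x['xyz'][1])<.3])
E
```

```text
t 11.2 tcp [ 0.4802 -0.1032  0.0687] st [ 0.0008 -0.2059] yaw -8.71 yaw_st -0.12 F [-1.8 -8.2  6. ] F_st [-0.6 -8.4] gap 0.2
top pad_face [(array([0.505, 0.043, 0.029]), array([ 0.003, -0.058]), 0.43)]
top trigger_grip []
scene pad_face [(array([0.503, 0.042, 0.03 ]), array([ 0.001, -0.059]), 0.47)]
scene trigger_grip [(array([ 0.478, -0.08 ,  0.106]), array([-0.004, -0.183]), 0.56)]
```

Call:
{"method": "drive_tool", "body": {"motion": [{"hand": -1,"tx": 0,"ty": 0.015,"tz": 0,"roll": 0},{"hand": -1,"tx": 0,"ty": 0.028,"tz": 0,"roll": 0},{"hand": -1,"tx": 0,"ty": 0.028,"tz": 0,"roll": 0},{"hand": -1,"tx": 0,"ty": 0.028,"tz": 0,"roll": 0},{"hand": -1,"tx": 0,"ty": 0.02,"tz": 0,"roll": 0},{"hand": -1,"tx": 0,"ty": 0.014,"tz": 0,"roll": 0},{"hand": -1,"tx": 0,"ty": 0.008,"tz": 0,"roll": 0},{"hand": -1,"tx": 0,"ty": 0.002,"tz": 0,"roll": 0},{"hand": -1,"tx": 0,"ty": 0,"tz": 0,"roll": 0},{"hand": -1,"tx": 0,"ty": 0,"tz": 0,"roll": 0},{"hand": -1,"tx": 0,"ty": 0,"tz": 0,"roll": 0}]}}

```text
clock: 12.42
eef_pos: [0.4802, -0.1013, 0.0683]
ee_rot: [3.132, -0.235, -0.0]
ft_force: [-1.8, -7.0, 0.4]
finger_gap: -0.001
```

```bash
python3 to.py; python3 - <<'E'
from st import *
snap('top','t9'); snap('scene','s9')
for c in ('top','scene'):
  for n in ('pad_face','trigger_grip','mark'):print(c,n,[(np.round(x['xyz'],3),((np.array(x['xyz'][:2])-o)@Rs).round(3),x['p']) for x in viewer.tip_of(n,c) if abs(x['xyz'][1])<.3])
E
```

```text
t 12.42 tcp [ 0.4802 -0.1013  0.0683] st [ 0.0005 -0.2041] yaw -8.57 yaw_st 0.02 F [-1.8 -7.   0.4] F_st [-0.7 -7.2] gap -0.1
top pad_face [(array([ 0.791, -0.085,  0.003]), array([ 0.306, -0.141]), 0.67), (array([0.507, 0.058, 0.032]), array([ 0.003, -0.043]), 0.49)]
top trigger_grip []
top mark [(array([0.508, 0.102, 0.052]), array([-0.002,  0.001]), 0.68), (array([0.505, 0.104, 0.064]), array([-0.006,  0.003]), 0.52)]
scene pad_face [(array([0.502, 0.06 , 0.029]), array([-0.002, -0.041]), 0.61)]
scene trigger_grip [(array([ 0.482, -0.082,  0.106]), array([-0.001, -0.185]), 0.49)]
scene mark [(array([0.505, 0.098, 0.053]), array([-0.005, -0.004]), 0.95)]
```

Call:
{"method": "drive_tool", "body": {"motion": [{"hand": -1,"tx": 0,"ty": 0.015,"tz": 0,"roll": 0},{"hand": -1,"tx": 0,"ty": 0.028,"tz": 0,"roll": 0},{"hand": -1,"tx": 0,"ty": 0.028,"tz": 0,"roll": 0},{"hand": -1,"tx": 0,"ty": 0.028,"tz": 0,"roll": 0},{"hand": -1,"tx": 0,"ty": 0.02,"tz": 0,"roll": 0},{"hand": -1,"tx": 0,"ty": 0.014,"tz": 0,"roll": 0},{"hand": -1,"tx": 0,"ty": 0.01,"tz": 0,"roll": 0},{"hand": -1,"tx": 0,"ty": 0.006,"tz": 0,"roll": 0},{"hand": -1,"tx": 0,"ty": 0.003,"tz": 0,"roll": 0},{"hand": -1,"tx": 0,"ty": 0.001,"tz": 0,"roll": 0},{"hand": -1,"tx": 0,"ty": 0.001,"tz": 0,"roll": 0},{"hand": -1,"tx": 0,"ty": 0.001,"tz": 0,"roll": 0}]}}

```text
clock: 13.82
eef_pos: [0.4801, -0.1023, 0.0684]
ee_rot: [3.132, -0.235, -0.0]
ft_force: [-1.1, -8.3, 0.3]
finger_gap: 0.0
```

```bash
python3 to.py; python3 - <<'E'
from st import *
snap('top','t10'); snap('scene','s10')
for c in ('top','scene'):
  for n in ('pad_face','trigger_grip','mark'):print(c,n,[(np.round(x['xyz'],3),((np.array(x['xyz'][:2])-o)@Rs).round(3),x['p']) for x in viewer.tip_of(n,c) if abs(x['xyz'][1])<.3])
E
```

```text
t 13.82 tcp [ 0.4801 -0.1023  0.0684] st [ 0.0006 -0.205 ] yaw -8.57 yaw_st 0.02 F [-1.1 -8.3  0.3] F_st [ 0.2 -8.4] gap 0.0
top pad_face [(array([0.51 , 0.071, 0.031]), array([ 0.004, -0.029]), 0.59)]
top trigger_grip [(array([0.512, 0.102, 0.   ]), array([0.001, 0.002]), 0.67)]
top mark [(array([0.51 , 0.099, 0.051]), array([-0.   , -0.001]), 0.87)]
scene pad_face [(array([0.504, 0.075, 0.028]), array([-0.002, -0.026]), 0.42), (array([ 0.485, -0.061,  0.105]), array([-0.001, -0.164]), 0.22)]
scene trigger_grip [(array([ 0.482, -0.08 ,  0.107]), array([-0.001, -0.183]), 0.55)]
scene mark [(array([0.509, 0.106, 0.051]), array([-0.002,  0.005]), 0.59)]
```

Call:
{"method": "drive_tool", "body": {"motion": [{"hand": -1,"tx": 0,"ty": 0.015,"tz": 0,"roll": 0},{"hand": -1,"tx": 0,"ty": 0.027,"tz": 0,"roll": 0},{"hand": -1,"tx": 0,"ty": 0.027,"tz": 0,"roll": 0},{"hand": -1,"tx": 0,"ty": 0.027,"tz": 0,"roll": 0},{"hand": -1,"tx": 0,"ty": 0.02,"tz": 0,"roll": 0},{"hand": -1,"tx": 0,"ty": 0.016,"tz": 0,"roll": 0},{"hand": -1,"tx": 0,"ty": 0.013,"tz": 0,"roll": 0},{"hand": -1,"tx": 0,"ty": 0.011,"tz": 0,"roll": 0},{"hand": -1,"tx": 0,"ty": 0.01,"tz": 0,"roll": 0},{"hand": -1,"tx": 0,"ty": 0.01,"tz": 0,"roll": 0},{"hand": -1,"tx": 0,"ty": 0.01,"tz": 0,"roll": 0},{"hand": -1,"tx": 0,"ty": 0.01,"tz": 0,"roll": 0}]}}

```text
clock: 15.22
eef_pos: [0.4786, -0.1127, 0.0684]
ee_rot: [3.131, -0.236, -0.0]
ft_force: [-1.0, -7.9, 0.9]
finger_gap: 0.003
```

```bash
python3 to.py; python3 - <<'E'
from st import *
for i in range(6):
    snap('top','t11'); print((np.array(robot.get_state()['ft_force'])[:2]@Rs).round(1))
snap('scene','s11')
for c in ('top','scene'):
  for n in ('pad_face','trigger_grip','mark'):print(c,n,[(np.round(x['xyz'],3),((np.array(x['xyz'][:2])-o)@Rs).round(3),x['p']) for x in viewer.tip_of(n,c) if abs(x['xyz'][1])<.3])
E
```

```text
t 15.22 tcp [ 0.4786 -0.1127  0.0684] st [ 0.0006 -0.2156] yaw -8.61 yaw_st -0.02 F [-1.  -7.9  0.9] F_st [ 0.2 -7.9] gap 0.3
[ 0.5 -8.8]
[-0.  -8.4]
[-0.6 -9.4]
[-0.2 -9.4]
[ 0.1 -9. ]
[-0.6 -9.8]
top pad_face [(array([0.511, 0.076, 0.029]), array([ 0.004, -0.024]), 0.45)]
top trigger_grip []
top mark [(array([0.51 , 0.102, 0.051]), array([-0.   ,  0.001]), 0.81)]
scene pad_face [(array([0.505, 0.074, 0.029]), array([-0.001, -0.027]), 0.61)]
scene trigger_grip [(array([ 0.481, -0.092,  0.107]), array([ 0.   , -0.195]), 0.7)]
scene mark [(array([0.509, 0.1  , 0.052]), array([-0.001, -0.   ]), 0.91)]
```

Call:
{"method": "drive_tool", "body": {"motion": [{"hand": -1,"tx": 0,"ty": -0.002,"tz": 0,"roll": 0},{"hand": -1,"tx": 0,"ty": -0.004,"tz": 0,"roll": 0},{"hand": -1,"tx": 0,"ty": -0.005,"tz": 0,"roll": 0},{"hand": -1,"tx": 0,"ty": -0.005,"tz": 0,"roll": 0},{"hand": -1,"tx": 0,"ty": -0.005,"tz": 0,"roll": 0}]}}

```text
clock: 16.28
eef_pos: [0.4792, -0.1086, 0.0684]
ee_rot: [3.13, -0.237, 0.0]
ft_force: [-1.4, -11.4, 1.5]
finger_gap: 0.001
```

```bash
cat > ff.py <<'E'
from st import *
F=[]
for i in range(6):
    viewer.read_camera('top'); s=robot.get_state(); F.append(np.array(s['ft_force'])[:2]@Rs)
print(s['clock'],np.mean(F,0).round(2),((np.array(s['eef_pos'])[:2]-o)@Rs).round(4))
E
python3 ff.py
```

```text
16.5833 [  0.32 -11.84] [ 0.0006 -0.2114]
```

Call:
{"method": "drive_tool", "body": {"motion": [{"hand": -1,"tx": 0,"ty": -0.002,"tz": 0,"roll": 0},{"hand": -1,"tx": 0,"ty": -0.004,"tz": 0,"roll": 0},{"hand": -1,"tx": 0,"ty": -0.004,"tz": 0,"roll": 0},{"hand": -1,"tx": 0,"ty": -0.004,"tz": 0,"roll": 0}]}}

```text
clock: 16.92
eef_pos: [0.4797, -0.1053, 0.0684]
ee_rot: [3.13, -0.238, -0.0]
ft_force: [-2.9, -14.7, 0.1]
finger_gap: 0.0
```

```bash
python3 ff.py
```

```text
17.2167 [  0.11 -14.75] [ 0.0006 -0.2081]
```

Call:
{"method": "drive_tool", "body": {"motion": [{"hand": -1,"tx": 0,"ty": -0.002,"tz": 0,"roll": 0},{"hand": -1,"tx": 0,"ty": -0.004,"tz": 0,"roll": 0},{"hand": -1,"tx": 0,"ty": -0.004,"tz": 0,"roll": 0},{"hand": -1,"tx": 0,"ty": -0.004,"tz": 0,"roll": 0}]}}

```text
clock: 17.55
eef_pos: [0.4801, -0.1022, 0.0684]
ee_rot: [3.129, -0.239, -0.0]
ft_force: [-2.7, -17.9, 0.4]
finger_gap: -0.005
```

```bash
python3 ff.py; python3 - <<'E'
from st import *
b=snap('scene','s12');a=snap('top','t12')
for c in ('top','scene'):
  for n in ('pad_face','trigger_grip','mark','cheese_mid'):print(c,n,[(np.round(x['xyz'],3),((np.array(x['xyz'][:2])-o)@Rs).round(3),x['p']) for x in viewer.tip_of(n,c) if abs(x['xyz'][1])<.3])
def cr(im,x0,y0):return cv2.convertScaleAbs(cv2.resize(im[y0:y0+100,x0:x0+100],None,fx=4,fy=4,interpolation=cv2.INTER_CUBIC),alpha=1.7,beta=10)
cv2.imwrite('pics/c8.png',np.hstack([cr(b,250,150),cr(a,220,190)]))
E
```

```text
17.85 [  0.17 -17.47] [ 0.0006 -0.205 ]
top pad_face [(array([0.51 , 0.077, 0.03 ]), array([ 0.004, -0.024]), 0.52)]
top trigger_grip []
top mark [(array([0.508, 0.102, 0.05 ]), array([-0.002,  0.001]), 0.73), (array([0.518, 0.126, 0.023]), array([0.004, 0.026]), 0.29)]
top cheese_mid [(array([0.51 , 0.101, 0.031]), array([-0.,  0.]), 0.84)]
scene pad_face [(array([0.508, 0.078, 0.029]), array([ 0.002, -0.023]), 0.62)]
scene trigger_grip [(array([0.508, 0.106, 0.061]), array([-0.003,  0.006]), 0.53), (array([ 0.483, -0.08 ,  0.108]), array([ 0.   , -0.182]), 0.48)]
scene mark [(array([0.506, 0.102, 0.051]), array([-0.004,  0.001]), 0.95)]
scene cheese_mid [(array([0.511, 0.1  , 0.032]), array([ 0.001, -0.   ]), 0.93)]
```

View pics/c8.png

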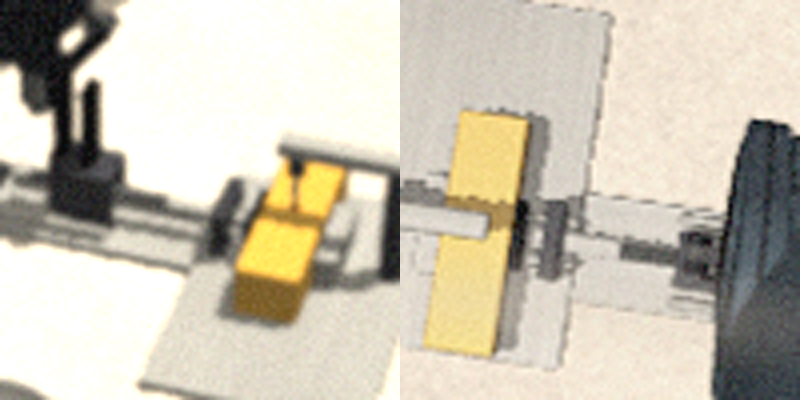

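```bash
python3 ff.py; python3 -c "
from cell import robot
print(robot.hand_in())"
```

```text
18.65 [  0.09 -17.56] [ 0.0006 -0.205 ]
the job is handed in; nothing more can be done
None
```

I slid the small cheese along the plate to the needle and let go. I then pumped the trigger four times from behind with the shut fingers and handed in still pushing on it. No verdict comes back, so the result below rests on my last checks.

- **Dimple position:** the networks put it within about 4 mm of where the needle should be. That position comes from fitting the station to the plate, jaw and handle, where residuals were about 2 mm. The cheese lies straight to about 0.5 degrees.
- **Pad:** it is pushed in an estimated 10 mm. Trigger push was steady at 17.5 N, of which about 7.5 N was needed with the pad free. The pad gap in the top picture also gives about 10 mm. The trigger travel suggests nearer 12 mm, still inside the allowed range.
- **Trigger:** it is almost fully squeezed, and the push did not drift over the last second.

Three things disagreed or were unclear:

- **Tool height:** the reported tool height read about 35 mm below the fingertips seen by both cameras. I used the camera heights.
- **Needle reading:** the network placed the needle tip 5–7 mm to +y of the position implied by the plate, jaw and handle. I trusted those.
- **Jaw contact:** the cheese may have been about 3 mm short of the fixed jaw when I let go. The pad then appeared to push it home.

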